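Post a dead block battery through the sprung flap of the collection box

TASK

Post the dead block battery that lies on the ledge of the used-battery collection box: push the sprung flap open with one finger before the battery gets to the edge, and with the other finger push the battery along the ledge until it drops in while you still hold the flap open. Do not pick the battery up; then let the flap shut, and leave the other things on the ledge as they stand.

Things in the scene. Friction and masses are not known exactly. Their poses are not given: they have to be found in the camera images.
- box: Grey sheet-steel collection box fixed to the bench, 330 long (its x), 240 wide (y), hollow, floor 5 mm up. Origin on the bench straight below the middle of the sill edge; +x is the posting direction (away from the robot), y left, z up. From x = -160 to 0 its top is a flat ledge 130 above the bench with 8 mm lips along its two sides only. What is pushed over the ledge's end under the open flap tips and falls in.
- sill (a point): Middle of the sill edge, where the ledge ends and the flap begins: box frame (0, 0, 130) mm, on the ledge's surface. Beyond it a 25 degree slope rises to the hinge; its middle 140 mm of width (y -70 to 70) is the flap, the rest is fixed steel.
- hinge (a point): Middle of the flap's hinge pin (radius 4 mm, along box y): box frame (95, 0, 175) mm. It stops a fingertip whose far side is about 90 mm past the sill. Behind it, to x = 170, is a flat fixed hood 178 mm above the bench.
- flap (a joint): The flap: plain steel plate 140 wide, 105 long, 3 thick, hinged at its upper far edge. 0 rad is shut, lying in the slope; it swings down into the box to 1.12 rad (hanging down). A spring shuts it: 0.11 N m at 0, 0.23 at 1 rad. A finger moving along +x with its tip 6 mm above ledge height opens it by itself: about 0.18, 0.35, 0.65 rad with its far side 50, 65, 80 mm past the sill.
- flap_edge (a point): Middle of the flap's free lower edge, on its outer face; at the sill when the flap is shut.
- dead_mid (a point): Centre (half-way up) of the dead battery, a plain block battery LYING on the ledge: 48.5 long (its x, two small snap terminals at +x), 26.5 wide, 17.5 high, about 46 g. It points within 0.3 rad of the box's +x, its centre 50 to 90 mm before the sill and within 35 mm of the box's middle line. Open fingers 70 to 80 mm apart fit down before and behind it. Once its centre passes the sill it tips in.
- good: A good block battery of the same kind, STANDING on end, terminals up, 48.5 high, 26.5 x 17.5 in plan, loose, near the right side of the ledge (94 mm from the middle line). Origin: centre of its underside.
- ccell: A round cell, diameter 26, 49.5 high, standing loose near the right side of the ledge, before or behind the good battery. Origin: centre of its underside.
- tester: A black pocket battery tester, 90 x 38 x 20 high, lying loose along the left side of the ledge. Origin: centre of its underside.
There are look-alikes about, which are no part of the job. What is shaped like the part that bears dead_mid but brown or purple is not meant. Leave any brown look-alike of the ccell alone.

How it is judged:
On the way, in this order (a step that is already met when the one before it is completed fails the run):
1. a finger pushes the flap open while the battery is still on the ledge (value of joint flap above 0.1 rad and contact force between the fingers and flap above 0.2 N and x of dead_mid in the frame of box below -0.002 m and z of dead_mid in the frame of box above 0.13 m), for 0.05 s.
2. the battery drops in under the flap while the finger still holds the flap open (z of dead_mid in the frame of box below 0.1 m and value of joint flap above 0.15 rad and contact force between the fingers and flap above 0.2 N), for 0.1 s.
At the end, for the whole second after the job is handed in: The dead battery is inside the box (its centre less than 60 mm above the bench, within the box's walls), the flap has shut again (below 0.06 rad), and the good battery, the round cell and the tester are within 15 mm of where they were, the two cells still upright (z of dead_mid in the frame of box below 0.06 m and x of dead_mid in the frame of box between -0.16 and 0.17 m and y of dead_mid in the frame of box between -0.12 and 0.12 m and value of joint flap below 0.06 rad and distance of each of good, ccell, tester from where it was at the start of the episode below 0.015 m and angle between each of good, ccell's own z axis and vertical below 0.2 rad); the robot touches nothing.
It fails at once if the dead battery is lifted off the ledge (its centre, 9 mm above the ledge when it lies, rises more than 22 mm above it) (z of dead_mid in the frame of box above 0.152 m).
It fails at once if something else on the ledge is shoved 20 mm or more or knocked over (distance of any of good, ccell, tester from where it was at the start of the episode above 0.02 m or angle between any of good, ccell's own z axis and vertical above 0.5 rad).
It also fails if it takes over 35 s, if anything falls off the work surface, if the arm or the gripper's body presses on something with over 40 N, if the wrist force passes 120 N, or if a joint passes its speed limit or range.

ROBOT

A 6-joint arm with a two-finger parallel gripper is mounted at the origin on the work surface. World frame = base frame: x ahead of the robot, y to its left, z up, the work surface at z = 0. Lengths are in m, angles in rad, forces in N, time in s.
With the tool pointing down it reaches from about 0.375 to 0.975 m from the base axis. Payload 3.8 kg.
Tool frame: the origin (TCP) lies on the mounting face of the last link; the fingertips stand 173 mm ahead of it and the grasp point (between the pads) lies 155 mm ahead of it; z points along the fingers, y is the direction in which the jaws open and shut (so a half turn about z gives the same grasp; the last joint's range is limited). The gripper opens to 85 mm and grips with 20 to 120 N. Pads are 22 mm wide; open, the fingers measure 114 mm over their backs; the gripper's body (76 mm by 85 mm) begins 54 mm behind the grasp point. The pads swing forward as they close: fully open they stand 13 mm farther back than shut.
Start: joints at [-1.208, 0.264, 1.604, -0, 1.274, -0.037], TCP at [0.263, -0.622, 0.405] pointing down, gripper open.
Joint ranges: [-2.63, 2.63], [-0.94, 2.18], [0.31, 2.57], [-1.31, 4.45], [0, 2.66], [-2.55, 2.55]. Speed limits (rad/s): [2.57, 2.57, 3.14, 3.14, 3.14, 3.14].

INTERFACE

Orientations are given as a rotation vector (axis times angle).
In Python, from workcell import bot gives the robot as it stands.
- The arm moves only by the shell command python3 -m jog 'ROWS' [FORCE]. ROWS is JSON, a list that holds one entry, the list of rows, each a list of 7 numbers: the closure, from 0 (fully open) to 1 (shut), then the shift along the tool's x, y, z in cm, then the turn, a rotation vector about the tool's x, y, z in rad. A call has 1 to 12 rows; each row is the pose to reach, as a shift and turn from the pose commanded when the call began, along the tool's axes at that moment; what a row does not reach only later rows make up. A row lasts 1/8 s, in which the tool goes at most 62.5 mm and 10.7 degrees, less where a joint would pass 70% of its speed; a pose out of reach is approached as far as the arm can. A call with a gripper value outside its range is refused whole. The fingers move at their own pace and stop on an object; FORCE is the grip in N (left out, the last holds). Time passes only in rows, so rows that repeat a pose let the fingers close. It gives the time, the measured TCP pose, the force and the opening at its end, in the units of the state.
- bot.read_state(): the state, without advancing time (a new reading comes with each control period).
- bot.read_camera(name): name is "scene" or "top" or "wrist"; returns the picture (420x560x3 uint8, red, green, blue); there is no depth.
- bot.camera_model(name): a dict with "intrinsics" (3x3 intrinsics, pixels), "k1" (the pictures are not rectified: a ray, as slopes to the right and down, at radius r is drawn at 1 + k1 r^2 times it, then the intrinsics apply), "rvec" (rotation vector, rad) and "tvec" (3), from world to camera coordinates, as OpenCV has them. Camera axes: x right, y down, z forward; pixel columns grow to the right and rows downward; lengths in m; the calibration is good to about 2 mm. A picture is of the moment at which its call begins: read the wrist's pose just before it. camera_model takes no time and is no camera call; for the wrist camera it gives the pose at the moment of the call.
- bot.finish_job(): hands the job in, once; it reports no verdict.
The state is a dict: "time": time; "q": joint angles; "joint_vel": joint speeds; "joint_torque": joint torques, N m; "tool_pos": TCP position; "tcp_rot": TCP orientation; "wrist_force": force on the tool from outside, world axes, zero at the start; "torque": the same for the moment, N m; "width": opening from 0.0 (shut) to 1.0 (fully open).
Only numpy, scipy, OpenCV 4.12 (cv2) and the standard library are available. Lean on these libraries where they do the work, as an engineer would, in place of code of your own. Each camera call takes 0.05 s, during which the arm holds its last target.

## Working session

There is one attempt and no reset: what is moved stays moved. The work goes in short steps, Python scripts to look and compute and a shell command to move; the robot and the scene stay as the last step left them, time stands still between calls to the robot, and variables do not carry over. Pictures are saved under pics/ and viewed, and the job is handed in when it is done.

```bash
mkdir -p pics; ls; python3 - <<'E'
from workcell import bot
import cv2
s=bot.read_state();print({k:s[k] for k in('time','tool_pos','tcp_rot','width')})
for n in('scene','top','wrist'):
    im=bot.read_camera(n);cv2.imwrite(f'pics/{n}0.png',im[:,:,::-1]);m=bot.camera_model(n);print(n,m)
E
```

```text
pics
{'time': 0.0, 'tool_pos': array([ 0.26260862, -0.62144177,  0.40335309]), 'tcp_rot': array([-3.07684348e+00, -6.23394359e-01,  5.71791223e-04]), 'width': 0.9962006843830608}
scene {'intrinsics': array([[398.05115065,   0.        , 273.56784319],
       [  0.        , 398.05115065, 204.93991001],
       [  0.        ,   0.        ,   1.        ]]), 'k1': 0.020904788045966242, 'rvec': array([ 2.17876107,  0.65143517, -0.31792434]), 'tvec': array([-0.45573829, -0.11791947,  1.06532641])}
top {'intrinsics': array([[542.8753287 ,   0.        , 282.31979055],
       [  0.        , 542.8753287 , 214.75962146],
       [  0.        ,   0.        ,   1.        ]]), 'k1': -0.1465386920888772, 'rvec': array([ 2.12791313, -2.09138138,  0.21667302]), 'tvec': array([-0.01196363,  0.55192614,  0.92926261])}
wrist {'intrinsics': array([[376.6559497 ,   0.        , 277.81000101],
       [  0.        , 376.6559497 , 206.86235906],
       [  0.        ,   0.        ,   1.        ]]), 'k1': -0.0004741889940939055, 'rvec': array([-2.40002216,  1.59162525,  0.24462687]), 'tvec': array([-0.67472764, -0.03986493,  0.37922743])}
```

View pics/scene0.png

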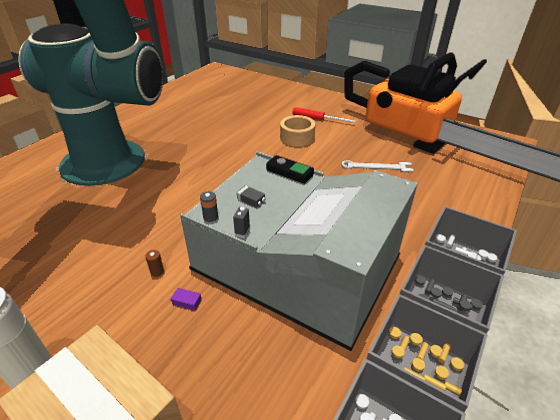

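View pics/top0.png

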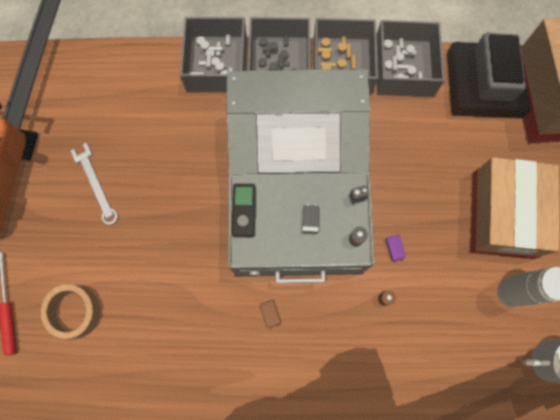

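View pics/wrist0.png

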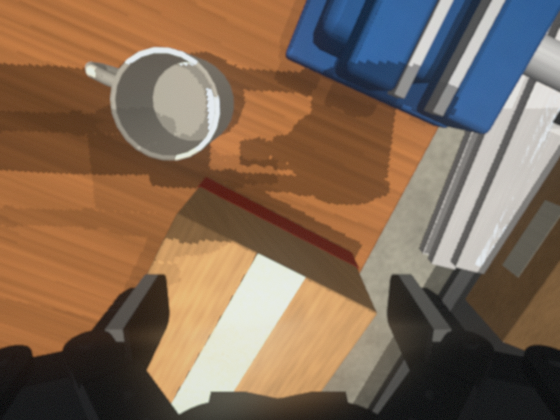

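```bash
python3 - <<'E'
import cv2
a=cv2.imread('pics/top0.png');c=a[60:290,215:385];cv2.imwrite('pics/topc.png',cv2.resize(c,None,fx=3.5,fy=2.6,interpolation=cv2.INTER_CUBIC) if 0 else cv2.resize(a[160:285,220:380],None,fx=4.5,fy=4.5,interpolation=cv2.INTER_CUBIC))
cv2.imwrite('pics/topd.png',cv2.resize(a[60:190,220:380],None,fx=4.5,fy=4.5,interpolation=cv2.INTER_CUBIC))
E
```

```text
(no output)
```

View pics/topc.png

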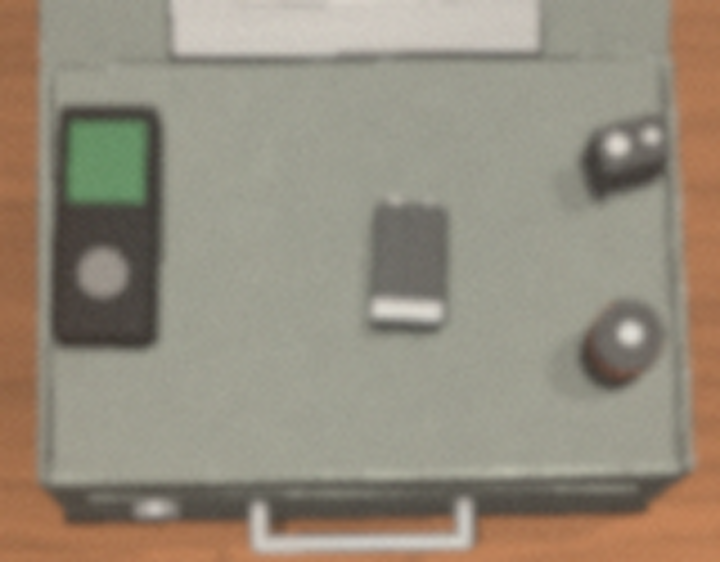

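View pics/topd.png

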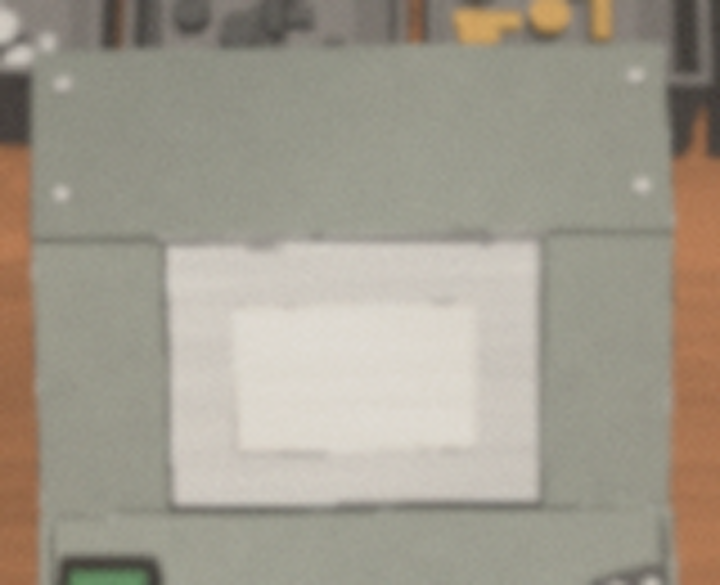

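```bash
cat > h.py <<'E'
import numpy as np,cv2
from workcell import bot
from scipy.optimize import least_squares
def proj(name,P,m=None):
    m=m or bot.camera_model(name)
    return cv2.projectPoints(np.array(P,float).reshape(-1,1,3),m['rvec'],m['tvec'],m['intrinsics'],np.array([m['k1'],0,0,0]))[0].reshape(-1,2)
def back(name,uv,z,m=None):
    m=m or bot.camera_model(name)
    n=cv2.undistortPoints(np.array(uv,float).reshape(-1,1,2),m['intrinsics'],np.array([m['k1'],0,0,0])).reshape(-1,2)
    R=cv2.Rodrigues(m['rvec'])[0];C=-R.T@m['tvec'];d=np.c_[n,np.ones(len(n))]@R
    return C+d*((z-C[2])/d[:,2])[:,None]
E
python3 - <<'E'
from h import *
c=lambda l,o:np.array([((u+.5)/4.5-.5+220,(v+.5)/4.5-.5+o) for u,v in l])
px=np.r_[c([(174,505),(541,501),(166,242),(542,238),(33,50),(665,45)],60),c([(45,480),(690,470)],160)]
B=np.array([(0,70,130),(0,-70,130),(95,70,177),(95,-70,177),(170,120,178),(170,-120,178),(-160,120,138),(-160,-120,138)])/1e3
def w(p,B):
    cs,s=np.cos(p[2]),np.sin(p[2]);return B@np.array([[cs,s,0],[-s,cs,0],[0,0,1]])+[p[0],p[1],0]
r=least_squares(lambda p:(proj('top',w(p,B))-px).ravel(),[.6,0,0],loss='soft_l1')
print(r.x,np.round((proj('top',w(r.x,B))-px),1).tolist())
p=r.x
def inv(P):
    d=P-[p[0],p[1],0];cs,s=np.cos(p[2]),np.sin(p[2]);return d@np.array([[cs,-s,0],[s,cs,0],[0,0,1]])
Q=inv(back('top',c([(375,203),(447,205),(443,326),(370,320)],160),.1475));print(Q*1e3,Q.mean(0)*1e3)
print('tester/good/ccell',inv(back('top',c([(110,228),(85,0)],160),.15))*1e3, inv(back('top',c([(635,142),(630,335)],160),.1785))*1e3)
m=bot.camera_model('top');print('cam',-cv2.Rodrigues(m['rvec'])[0].T@m['tvec'])
s=cv2.Rodrigues(bot.read_state()['tcp_rot'])[0];print(s)
E
```

```text
[ 0.61049994 -0.02999579  0.03277527] [[-0.2, 1.7], [-0.1, 1.4], [0.0, -2.3], [0.2, -2.5], [0.2, 0.0], [-0.0, -0.6], [-1.7, 0.4], [1.2, 0.2]]
[[ -60.05803451   -4.81644678  147.5       ]
 [ -61.2224773   -31.3104479   147.5       ]
 [-106.40526416  -28.53686202  147.5       ]
 [-103.75758792   -1.98646044  147.5       ]] [-82.86084097 -16.66255429 147.5       ]
tester/good/ccell [[-68.49742888  92.56346342 150.        ]
 [ 19.10274658 101.98311911 150.        ]] [[ -46.21833307  -97.21998955  178.5       ]
 [-116.2199737   -92.26926103  178.5       ]]
cam [ 0.34770601 -0.00801858  1.02339182]
[[ 9.21133057e-01  3.89247380e-01 -6.06712804e-04]
 [ 3.89247846e-01 -9.21131626e-01  1.62511748e-03]
 [ 7.37103716e-05 -1.73311109e-03 -9.99998495e-01]]
```

```bash
python3 -m jog '[[[0.12,0,0,-5,0,0,0],[0.12,47,-42.3,-5,0,0,-1.204],[0.12,47,-42.3,-5,0,0,-1.204],[0.12,47,-42.3,-5,0,0,-1.204],[0.12,47,-42.3,-5,0,0,-1.204],[0.12,47,-42.3,-5,0,0,-1.204],[0.12,47,-42.3,-5,0,0,-1.204],[0.12,47,-42.3,-5,0,0,-1.204],[0.12,47,-42.3,-5,0,0,-1.204],[0.12,47,-42.3,-5,0,0,-1.204],[0.12,47,-42.3,-5,0,0,-1.204],[0.12,47,-42.3,-5,0,0,-1.204]]]'
python3 -m jog '[[[0.12,0,0,0,0,0,0],[0.12,0,0,0,0,0,0]]]'
python3 - <<'E'
from h import *
s=bot.read_state();print(s['time'],s['tool_pos'],s['width'],s['q'],cv2.Rodrigues(s['tcp_rot'])[0].round(3))
m=bot.camera_model('wrist');im=bot.read_camera('wrist');cv2.imwrite('pics/w1.png',im[:,:,::-1]);np.save('m1.npy',m,allow_pickle=True)
E
```

```text
time: 1.65
tool_pos: [0.5319, -0.0457, 0.4543]
tcp_rot: [-2.178, -2.263, -0.001]
wrist_force: [-0.6, 0.2, -0.5]
width: 0.882
time: 1.9
tool_pos: [0.5306, -0.0503, 0.4545]
tcp_rot: [-2.186, -2.256, 0.001]
wrist_force: [-0.5, -0.9, 0.2]
width: 0.878
1.9 [ 0.53055197 -0.05034035  0.45448551] 0.8783324955719034 [-1.41151692e-01 -3.41721289e-02  1.84272858e+00 -5.89181813e-04
  1.33356231e+00 -1.72610714e-01] [[-0.032  1.    -0.001]
 [ 1.     0.032 -0.   ]
 [-0.    -0.001 -1.   ]]
```

View pics/w1.png

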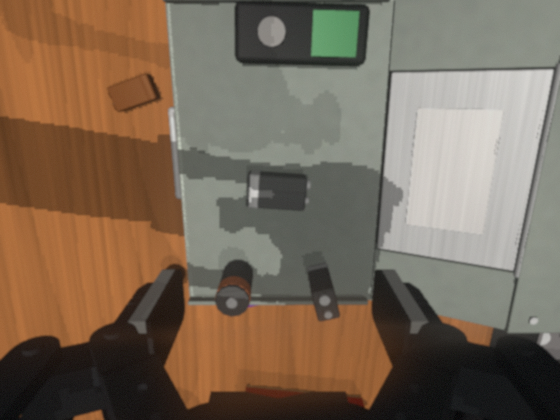

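```bash
python3 - <<'E'
import cv2
a=cv2.imread('pics/w1.png');cv2.imwrite('pics/w1c.png',cv2.resize(a[140:260,230:400],None,fx=4.5,fy=4.5,interpolation=cv2.INTER_CUBIC))
E
```

```text
(no output)
```

View pics/w1c.png

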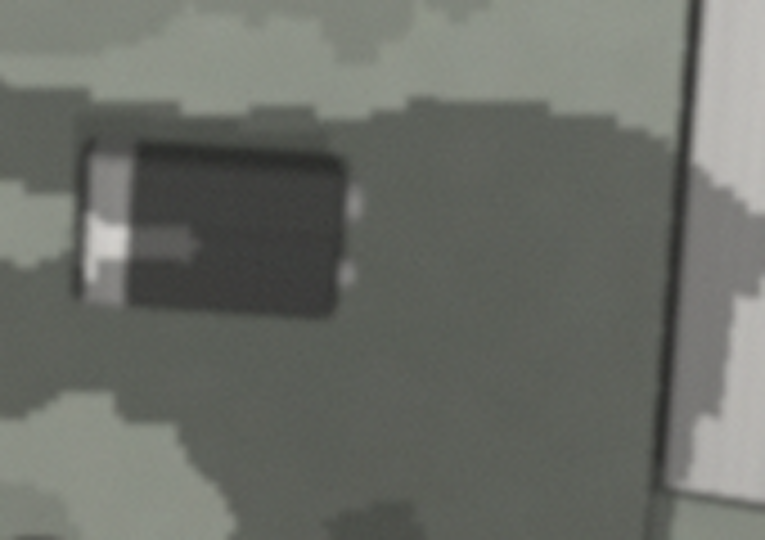

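```bash
python3 - <<'E'
from h import *
m=np.load('m1.npy',allow_pickle=True).item()
c=lambda l:np.array([((u+.5)/4.5-.5+230,(v+.5)/4.5-.5+140) for u,v in l])
p=[.6105,-.03,.0328]
def inv(P):
    d=P-[p[0],p[1],0];cs,s=np.cos(p[2]),np.sin(p[2]);return (d@np.array([[cs,-s,0],[s,cs,0],[0,0,1]])*1e3).round(1)
print(inv(back('w',c([(80,148),(74,298),(335,315),(348,158),(362,235)]),.1475,m)))
print('sill',inv(back('w',c([(685,60),(655,480)]),.13,m)))
print('flap corners',inv(back('w',[(391,70),(378,249)],.131,m)),inv(back('w',[(552,69),(516,270)],.176,m)))
s=cv2.Rodrigues(m['rvec'])[0];print(-s.T@m['tvec'])
print(proj('w',[[.53055-.037,-.0503,.4545-.165],[.53055+.037,-.0503,.4545-.165]],m))
E
```

```text
[[-104.6   -2.2  147.5]
 [-106.3  -28.3  147.5]
 [ -61.7  -31.4  147.5]
 [ -60.    -4.   147.5]
 [ -57.4  -17.2  147.5]]
sill [[ -0.5   9.5 130. ]
 [  0.3 -69.6 130. ]]
flap corners [[  1.   70.4 131. ]
 [  2.6 -71.7 131. ]] [[ 87.8  68.9 176. ]
 [ 91.3 -68.5 176. ]]
[0.52723968 0.02464522 0.42373969]
[[187.88891903 282.98395302]
 [372.9542033  288.24272596]]
```

```bash
python3 -m jog '[[[0.12,0.1,0,5,0,0,0],[0.12,0.1,0,9,0,0,0],[0.12,0.1,0,12,0,0,0],[0.12,0.1,0,13.9,0,0,0],[0.12,0.1,0,13.9,0,0,0],[0.12,0.1,0,13.9,0,0,0]]]'
python3 - <<'E'
from h import *
m=bot.camera_model('scene');im=bot.read_camera('scene');cv2.imwrite('pics/s2.png',cv2.resize(im[130:300,160:400],None,fx=3.3,fy=3.3,interpolation=2)[:,:,::-1])
im=bot.read_camera('wrist');cv2.imwrite('pics/w2.png',im[:,:,::-1])
E
```

```text
time: 2.7
tool_pos: [0.5316, -0.0487, 0.3171]
tcp_rot: [2.184, 2.256, 0.002]
wrist_force: [1.4, -0.1, 0.6]
width: 0.884
```

View pics/s2.png

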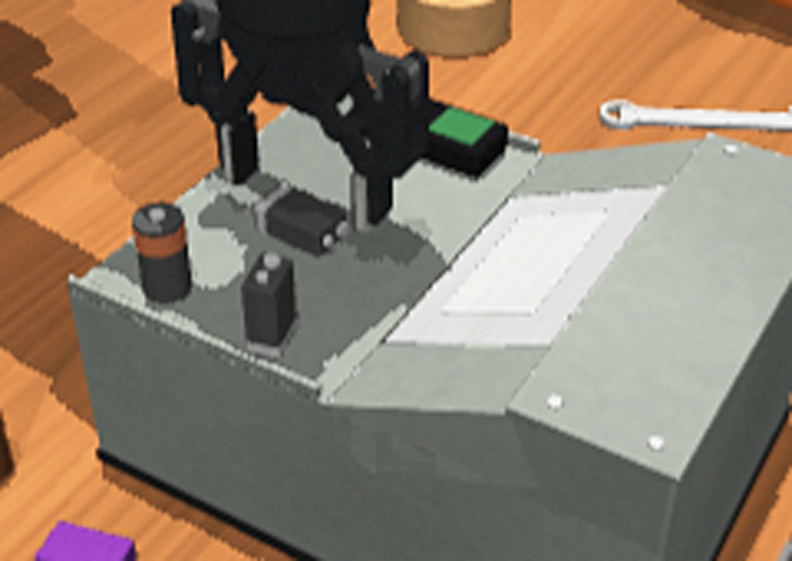

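View pics/w2.png

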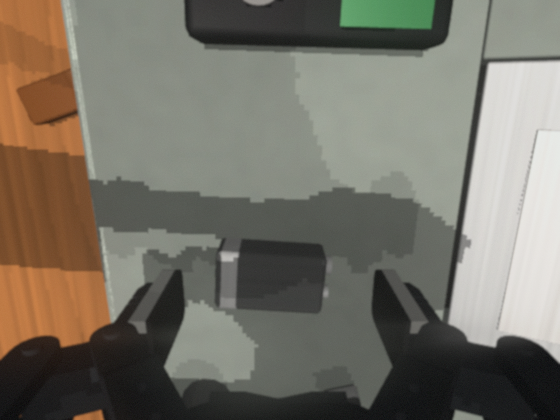

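```bash
for i in 1; do python3 -m jog '[[[0.12,0,0,0.6,0,0,0],[0.12,0,0,1.1,0,0,0],[0.12,0,0,1.1,0,0,0]]]'; done
python3 -m jog '[[[0.12,0,0,0.25,0,0,0],[0.12,0,0,0.25,0,0,0]]]'
python3 - <<'E'
from h import *
im=bot.read_camera('scene');cv2.imwrite('pics/s3.png',cv2.resize(im[140:240,200:330],None,fx=6,fy=6,interpolation=2)[:,:,::-1])
E
```

```text
time: 3.18
tool_pos: [0.5306, -0.048, 0.304]
tcp_rot: [-2.184, -2.257, 0.001]
wrist_force: [0.1, 0.2, -1.0]
width: 0.879
time: 3.42
tool_pos: [0.5309, -0.0481, 0.3019]
tcp_rot: [-2.184, -2.258, 0.0]
wrist_force: [-0.2, -0.4, 0.8]
width: 0.875
```

View pics/s3.png

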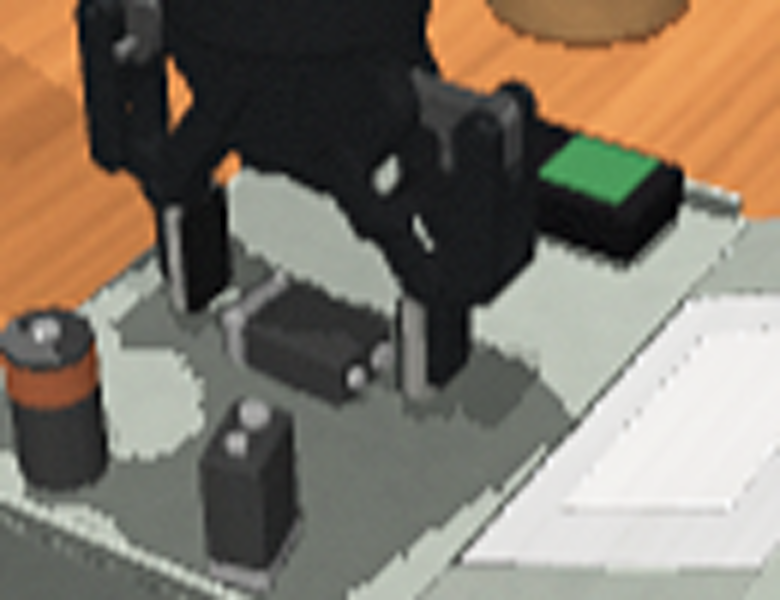

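```bash
python3 -m jog '[[[0.12,0,0,0.2,0,0,0],[0.12,0,0,0.2,0,0,0]]]';python3 -m jog '[[[0.12,0,0,0.2,0,0,0],[0.12,0,0,0.2,0,0,0]]]'; python3 - <<'E'
from h import *
c=lambda l:np.array([((u+.5)/6-.5+200,(v+.5)/6-.5+140) for u,v in l])
# finger lower inner corners, assume plane y of right side of fingers (tcp y -11mm)
print(c([(402,390),(425,398),(470,362)]))
for z in(.130,.134,.138,.142,.146): print(z,((proj('scene',[[.5309+.037,-.0481-.011,z],[.5309+.0515,-.0481-.011,z],[.5309-.037,-.0481-.011,z]])+.5-[200,140])*6).round())
E
```

```text
time: 3.72
tool_pos: [0.5309, -0.0482, 0.3]
tcp_rot: [-2.184, -2.258, 0.0]
wrist_force: [-0.2, 0.7, 0.7]
width: 0.879
time: 3.98
tool_pos: [0.5309, -0.0482, 0.298]
tcp_rot: [-2.184, -2.258, 0.0]
wrist_force: [0.4, -0.1, -0.1]
width: 0.882
[[266.58333333 204.58333333]
 [270.41666667 205.91666667]
 [277.91666667 199.91666667]]
0.13 [[392. 420.]
 [433. 437.]
 [193. 336.]]
0.134 [[392. 410.]
 [433. 427.]
 [192. 325.]]
0.138 [[391. 399.]
 [433. 416.]
 [191. 315.]]
0.142 [[391. 388.]
 [433. 406.]
 [190. 305.]]
0.146 [[391. 378.]
 [433. 395.]
 [189. 294.]]
```

```bash
python3 -m jog '[[[0.12,0,0,0.3,0,0,0],[0.12,0,0,0.3,0,0,0]]]';python3 -m jog '[[[0.12,0,0,0.2,0,0,0],[0.12,0,0,0.2,0,0,0]]]';python3 -m jog '[[[0.12,0,0,0.15,0,0,0],[0.12,0,0,0.15,0,0,0]]]'
```

```text
time: 4.22
tool_pos: [0.5308, -0.0482, 0.2948]
tcp_rot: [-2.184, -2.257, 0.001]
wrist_force: [-0.1, -0.4, -0.6]
width: 0.879
time: 4.47
tool_pos: [0.5311, -0.0482, 0.2941]
tcp_rot: [2.184, 2.258, 0.0]
wrist_force: [-1.4, 0.3, 5.1]
width: 0.876
time: 4.72
tool_pos: [0.5312, -0.0482, 0.294]
tcp_rot: [2.184, 2.258, 0.0]
wrist_force: [-5.9, 0.4, 14.5]
width: 0.887
```

```bash
python3 -m jog '[[[0.12,0,0,-0.85,0,0,0],[0.12,0,1,-0.85,0,0,0],[0.12,0,2,-0.85,0,0,0],[0.12,0,3,-0.85,0,0,0],[0.12,0,4,-0.85,0,0,0],[0.12,0,5,-0.85,0,0,0],[0.12,0,6,-0.85,0,0,0],[0.12,0,7,-0.85,0,0,0],[0.12,0,7.5,-0.85,0,0,0],[0.12,0,7.5,-0.85,0,0,0]]]'
python3 - <<'E'
from h import *
im=bot.read_camera('scene');cv2.imwrite('pics/s4.png',cv2.resize(im[130:260,190:370],None,fx=4.4,fy=4.4,interpolation=2)[:,:,::-1])
im=bot.read_camera('wrist');cv2.imwrite('pics/w4.png',im[:,:,::-1])
E
```

```text
time: 5.98
tool_pos: [0.6064, -0.0457, 0.3003]
tcp_rot: [2.184, 2.258, 0.001]
wrist_force: [-1.3, 0.4, 1.6]
width: 0.879
```

View pics/s4.png

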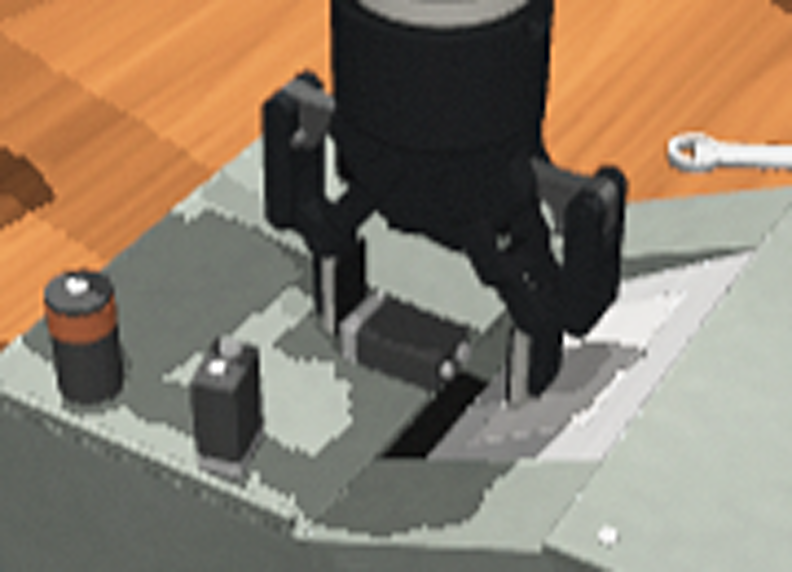

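View pics/w4.png

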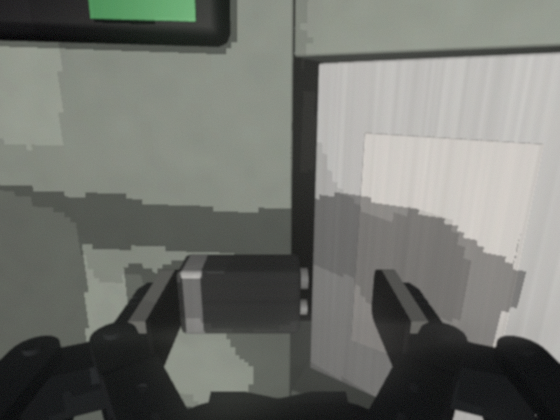

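```bash
python3 -m jog '[[[0.12,0,0.8,0,0,0,0],[0.12,0,1.6,0,0,0,0],[0.12,0,2.4,0,0,0,0],[0.12,0,2.8,0,0,0,0],[0.12,0,2.8,0,0,0,0]]]'
python3 - <<'E'
from h import *
im=bot.read_camera('scene');cv2.imwrite('pics/s5.png',cv2.resize(im[130:260,190:370],None,fx=4.4,fy=4.4,interpolation=2)[:,:,::-1])
im=bot.read_camera('wrist');cv2.imwrite('pics/w5.png',im[:,:,::-1])
E
```

```text
time: 6.7
tool_pos: [0.634, -0.0448, 0.2996]
tcp_rot: [-2.184, -2.257, 0.001]
wrist_force: [-4.7, -0.4, 1.0]
width: 0.887
```

View pics/s5.png

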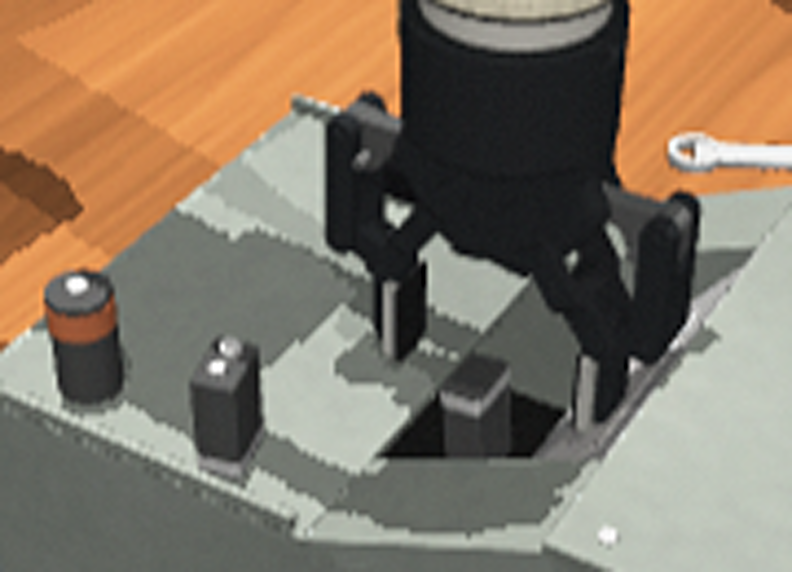

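View pics/w5.png

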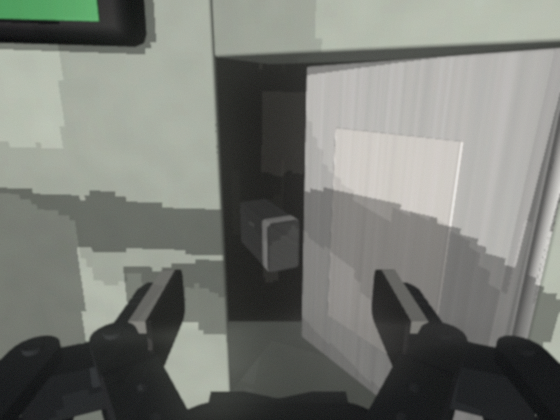

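```bash
python3 -m jog '[[[0.12,0,0,0,0,0,0],[0.12,0,0,0,0,0,0],[0.12,0,0,0,0,0,0],[0.12,0,0,0,0,0,0]]]'
python3 - <<'E'
from h import *
im=bot.read_camera('wrist');cv2.imwrite('pics/w6.png',im[:,:,::-1])
E
```

```text
time: 7.3
tool_pos: [0.6337, -0.0448, 0.3001]
tcp_rot: [-2.184, -2.257, 0.001]
wrist_force: [-5.0, 0.1, 0.2]
width: 0.879
```

View pics/w6.png

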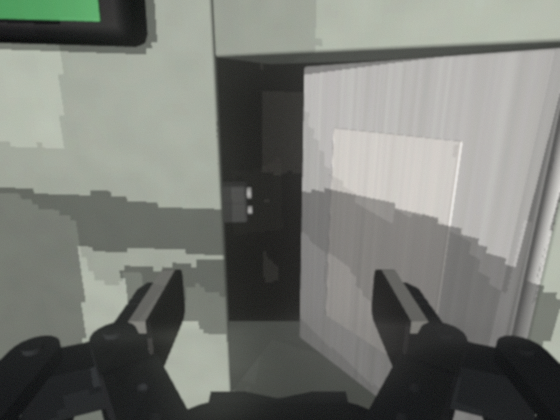

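```bash
python3 -m jog '[[[0.12,0,-1,0,0,0,0],[0.12,0,-2,0,0,0,0],[0.12,0,-3,0,0,0,0],[0.12,0,-4,0,0,0,0],[0.12,0,-5,0,0,0,0],[0.12,0,-6,0,0,0,0],[0.12,0,-7.5,0,0,0,0],[0.12,0,-9,0,0,0,0],[0.12,0,-9,-3,0,0,0],[0.12,0,-9,-8,0,0,0],[0.12,0,-9,-13,0,0,0],[0.12,0,-9,-13,0,0,0]]]'
python3 - <<'E'
from h import *
for n in('wrist','scene'):
    im=bot.read_camera(n);cv2.imwrite(f'pics/{n}7.png',im[:,:,::-1])
E
```

```text
time: 8.85
tool_pos: [0.5447, -0.048, 0.4359]
tcp_rot: [2.179, 2.252, 0.009]
wrist_force: [0.0, -0.2, -0.4]
width: 0.88
```

View pics/wrist7.png

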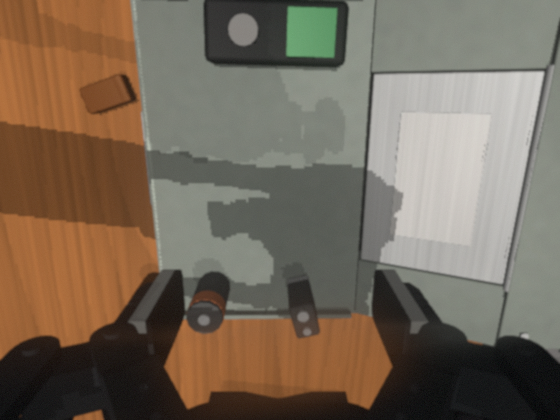

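View pics/scene7.png

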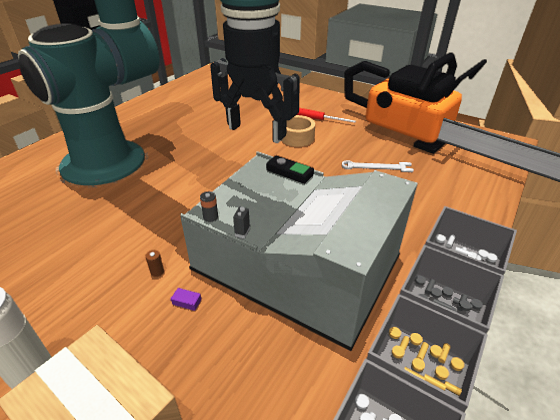

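Both pictures show the flap shut, the ledge empty of the dead battery, the cells at scene pixels (209,206) and (241,220) and the tester at (290,167), all as at the start. The gripper is clear of everything.

```bash
python3 -m jog '[[[0.12,0,0,0,0,0,0],[0.12,0,0,0,0,0,0]]]'; python3 -c "
from workcell import bot
bot.finish_job()"
```

```text
time: 9.2
tool_pos: [0.5434, -0.0477, 0.4282]
tcp_rot: [-2.183, -2.256, 0.003]
wrist_force: [-0.3, -0.1, -0.7]
width: 0.878
the job is handed in; nothing more can be done
```

The dead battery is in the box and the flap is shut. I handed the job in at 9.2 s of the 35 s allowed.

I found the box and battery in the top and wrist pictures, which agreed to about 2 mm. I then lowered the open fingers before and behind the battery. After touching the ledge lightly to find its height, I raised the fingertips 6 mm and pushed along the box's +x. The far finger opened the flap while the near finger pushed the battery over the sill, and I held the flap open for about 0.6 s after the battery dropped before backing out and lifting.

**Last checks:**
- **Battery:** the wrist picture taken with the flap still held open shows it lying on the box floor. I judged this by eye and did not compute its height.
- **Flap:** the last pictures show it shut. I could not read its angle directly.
- **Other things on the ledge:** the good battery, the round cell and the tester look unmoved and upright in the scene picture. I compared them by eye only.
- **Contact:** the wrist force was about 0 N with the gripper clear. The largest reading printed was about 16 N, during the touch on the ledge.

No check failed or disagreed.

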